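# Release a potter's template from its stand

### The job

Take the round-ended template off its stand and set it down gently, flat and handle up, in the dark wooden tray, without dropping it. Its round hand nut must be backed off first: one of the two stands has a reverse thread and nothing shows which, so try both ways and feel which way it loosens. Leave the square-ended template in place on its own stand and the unfired cup standing.

Things in the scene. Friction and masses are not known exactly. Their poses are not given: they have to be found in the camera images.
- round_tmpl: Round-ended potter's template: wooden plate 8 mm thick, 180 mm long, 0.16 kg, clamped level under a round nut on a grey stand. Origin on its underside at the nut's axis; +x runs from the nut along the plate to its outer end, a disc 84 mm across; +z up. Spans x -55 to +125 mm. Inner end: a 64 mm wide fork, slot 22 mm wide, open to -x up to x = +11 mm, astride a 16 mm spindle.
- round_slot (a point): The template's origin point (same axes): the spindle's axis at the top of the fixed stand's round seat while clamped, 70 mm above the table. Seat 90 mm, foot 120 mm in diameter, foot 14 mm high; the spindle's tip is 64 mm above this point. Once the nut is up, lift the plate over its lips, still below the nut, and slide it about 75 mm along its own +x to clear spindle and nut.
- round_nut (a point): Point fixed to the template, 26 mm above its underside on the spindle's axis: while clamped, the centre of the round steel nut, 46 mm across, 36 mm high, gripped at any yaw. Fast thread: rises 3.8 mm per radian loosened, stops at 3.9 rad, never comes off. Tightening stops dead within 0.15 rad (torque jumps, pads slip at 0.5 to 2 N m); loosening runs on at a steady 0.25 N m and stays. Which way: varies.
- round_lip (a point): Middle of the fork's open end at the plate's underside (x = -51 mm). Here, under each prong, a lip 8 mm long (x -55 to -47) hangs 4 mm down behind the edge of the stand's seat, so the template cannot slide off until lifted by more than 4 mm: that needs the nut to be loosened by at least 1.5 rad, better 2.5 or more. Laid down, the plate rests on these lips and its outer end.
- round_handle (a point): Centre, half-way up, of the round-ended template's handle: a light wooden block standing on the plate, 50 mm long along the template's x, 28 mm wide along its y, 80 mm from the nut's axis along +x, 26 mm above the plate's underside. The block spans 8 to 44 mm above the underside; the plate below is wider. Axes as the template's.
- square_handle (a point): Centre of the like handle of the other template, whose outer end is square (84 mm wide); it is clamped in the same way on the other, look-alike stand. To be left there.
- tray: The low dark wooden tray, fixed, outside 232 mm along its x, 132 mm along its y, 34 mm high, walls and floor 6 mm thick, empty. Origin at the centre of its underside.
- raw_cup: An unfired reddish clay cup, 72 mm across and 85 mm high, standing beyond the tray. Origin at the centre of its underside.
Mind the look-alikes: they are no part of the job. Leave any green or purple look-alike of the round_tmpl alone.

How it is judged:
By the outcome, as a careful person would: the job done as asked, in the order asked, and still so for the second after the job is handed in, with the robot touching nothing.
It also fails if it takes over 67 s, if anything falls off the work surface, if the arm or the gripper's body presses on something with over 40 N, if the wrist force passes 120 N, or if a joint passes its speed limit or range.

### The arm

A 6-joint arm with a two-finger parallel gripper is mounted at the origin on the work surface. World frame = base frame: x ahead of the robot, y to its left, z up, the work surface at z = 0. Lengths are in mm, angles in rad, forces in N, time in s.
With the tool pointing down it reaches from about 275 to 1000 mm from the base axis. Payload 8.4 kg.
Tool frame: the origin (TCP) lies midway between the tips of the shut fingers; the grasp point (between the pads) lies 19 mm behind it; z points along the fingers, y is the direction in which the jaws open and shut (so a half turn about z gives the same grasp; the last joint's range is limited). The gripper opens to 85 mm and grips with 20 to 120 N. Pads are 22 mm wide; open, the fingers measure 114 mm over their backs; the gripper's body (76 mm by 85 mm) begins 54 mm behind the grasp point. The pads swing forward as they close: fully open they stand 13 mm farther back than shut.
Start: joints at [-1.186, 0.353, 1.633, -0, 1.155, -0.002], TCP at [235.765, -578.829, 231.281] pointing down, gripper open.
Joint ranges: [-2.63, 2.63], [-0.92, 2.1], [0.06, 2.66], [-1.3, 4.44], [0, 2.69], [-3.02, 3.02]. Speed limits (rad/s): [2.22, 2.22, 2.79, 3.14, 3.14, 3.14].

### API

Orientations are given as [roll, pitch, yaw] about the fixed x, y, z axes, in that order (R = Rz(yaw) Ry(pitch) Rx(roll)).
In Python, from rig import r gives the robot as it stands.
- The arm moves only by the tool play_rows, never from a script. Its argument "moves" is a list of rows, each a list of 3 entries, a list of its own where there are three numbers: the turn, a rotation vector about the tool's x, y, z in degrees, then the shift along the tool's x, y, z in mm, then the opening, from 0 (shut) to 1 (fully open). A call has 1 to 20 rows; each row is the pose to reach, as a shift and turn from the pose measured when the call began, along the tool's axes at that moment; what a row does not reach only later rows make up. A row lasts 1/10 s, in which the tool goes at most 50 mm and 8.59 degrees, less where a joint would pass 70% of its speed; a pose out of reach is approached as far as the arm can. A call with a gripper value outside its range is refused whole. The fingers move at their own pace and stop on an object; "newtons" is the grip in N (left out, the last holds). Time passes only in rows, so rows that repeat a pose let the fingers close. It gives the time, the measured TCP pose, the force and the opening at its end, in the units of the state.
- r.sense(): the state, without advancing time (a new reading comes with each control period).
- r.grab_frame(name): name is "scene" or "top" or "wrist"; returns a dict with "color" (480x640x3 uint8, red, green, blue), "K" (3x3 intrinsics, pixels), "rvec" (rotation vector, rad) and "tvec" (3), from world to camera coordinates, as OpenCV has them; the wrist camera has in their place "T_tool_cam" (4x4, takes a point from camera to tool coordinates, whose origin is the TCP and whose axes are the flange's). Camera axes: x right, y down, z forward; pixel columns grow to the right and rows downward; lengths in mm; the calibration is good to about 2 mm. A picture is of the moment at which its call begins: read the wrist's pose just before it. There is no depth.
- r.sign_off(): hands the job in, once; it reports no verdict.
Trained networks look in a picture, given as the dict that the camera call returned (one of the last four; its "shot" number tells which), for a name from the list of things; names that differ only in an ending like _2 or _b are one class to them, and where a whole thing is asked for, a point or a joint stands for the part that bears it (a point fixed in the world has none). Each returns a list of dicts, best first, with "conf" (0 to 1); they miss things now and then, are a little off and sometimes report something else, mostly with a low value. They report only what shows in the picture. A call takes as long as a camera call. They do not tell look-alikes from the thing itself.
- r.silhouettes(picture, name): "mask" (480x640 bool, what is visible of it) and "location" ([column, row] in pixels, amid what is visible of it).
The state is a dict: "clock": time; "qpos": joint angles; "qvel": joint speeds; "joint_efforts": joint torques, N m; "eef_pos": TCP position; "tcp_rot": TCP orientation; "contact_force": force on the tool from outside, world axes, zero at the start; "wrist_torque": the same for the moment, N m; "opening": opening from 0.0 (shut) to 1.0 (fully open).
Only numpy, scipy, OpenCV 4.12 (cv2) and the standard library are available. Lean on these libraries where they do the work, as an engineer would, in place of code of your own. Each camera call takes 0.05 s, during which the arm holds its last target.

## Working session

There is one attempt and no reset: what is moved stays moved. The work goes in short steps, Python scripts to look and compute and a tool call to move; the robot and the scene stay as the last step left them, time stands still between calls to the robot, and variables do not carry over. Pictures are saved under pics/ and viewed, and the job is handed in when it is done.

Besides the shell and the picture viewer there is one more tool, called after "Call:" as name(argument=value, ...), one argument or row to a line, values as JSON. play_rows: Moves the arm, as the interface text tells. Its arguments: {"type":"object","properties":{"moves":{"type":"array"},"newtons":{"type":"number"}},"required":["moves"]}

```bash
mkdir -p pics; ls; cat > h.py <<'E'
from rig import r
import numpy as np, cv2
def save(f,n): cv2.imwrite('pics/'+n,f['color'][:,:,::-1])
E
python3 - <<'E'
from h import *
print(r.sense())
for n in ['scene','top','wrist']:
    f=r.grab_frame(n); save(f,n+'0.png')
    np.savez(n+'0.npz',**{k:v for k,v in f.items()})
    print(n,f['K'].tolist(),[ (k,np.array(v).tolist()) for k,v in f.items() if k not in('color','K')])
E
```

```text
pics
{'clock': 0.0, 'qpos': array([-1.18637812e+00,  3.53625965e-01,  1.63416507e+00, -3.47653369e-05,
        1.15519500e+00, -2.39146968e-03]), 'qvel': array([-7.69799328e-04,  1.71467839e-03,  8.43048018e-05, -2.71169015e-03,
       -1.45542250e-03, -9.94483590e-04]), 'joint_efforts': array([ 1.98450376e-03, -6.05258274e+01, -3.42064512e+01,  1.22504312e-04,
        9.22589796e-03,  2.73999353e-05]), 'eef_pos': array([ 235.58283712, -578.36972642,  230.56230175]), 'tcp_rot': array([-3.14019920e+00,  2.84539874e-05,  3.86823759e-01]), 'contact_force': array([-0.2020526 , -0.01020263,  0.40682443]), 'wrist_torque': array([-0.04121881,  0.03997155, -0.00724513]), 'opening': 1.0045903311796136}
scene [[440.39268311828226, 0.0, 322.75460122506246], [0.0, 440.39268311828226, 241.88867064432577], [0.0, 0.0, 1.0]] [('rvec', [0.8817976580776109, 2.410127145550883, -1.171946821488685]), ('tvec', [417.6904029323896, -94.37463319346938, 1422.5122157170981]), ('shot', 1)]
top [[600.6835494449842, 0.0, 322.7601059531142], [0.0, 600.6835494449842, 239.46359416722993], [0.0, 0.0, 1.0]] [('rvec', [2.176062809641811, -2.1820714818961267, 0.04895970952296298]), ('tvec', [-70.12864462444573, 505.52992632227364, 1269.4392517392798]), ('shot', 2)]
wrist [[411.8344305887579, 0.0, 320.2034277223049], [0.0, 411.8344305887579, 236.29527608912147], [0.0, 0.0, 1.0]] [('T_tool_cam', [[-0.0005178450327023783, -0.9490752918809057, -0.315048920292853, 79.59292295237556], [0.9999998657712963, -0.00048607286751596867, -0.0001794172616974251, 0.15370074690634894], [1.71437579194704e-05, -0.31504897091458306, 0.949075416198181, -143.17030900755145], [0.0, 0.0, 0.0, 1.0]]), ('shot', 3)]
```

View pics/scene0.png

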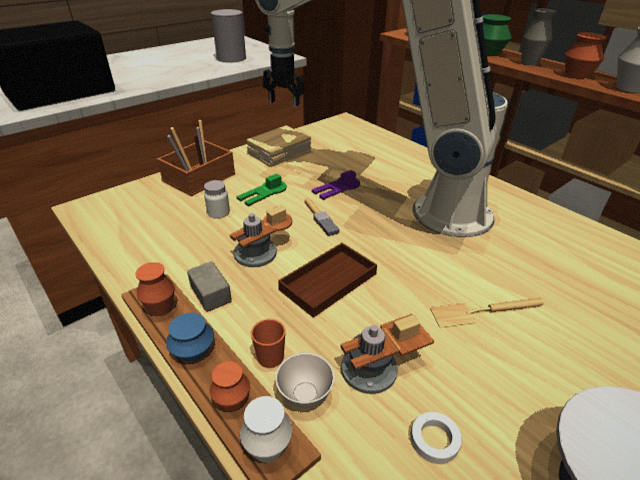

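View pics/top0.png

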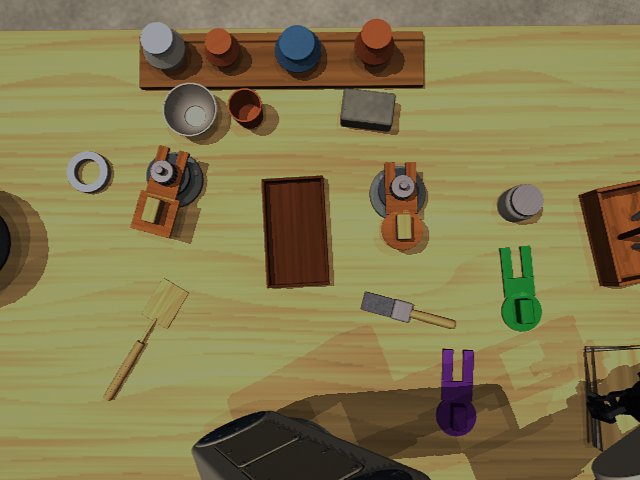

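View pics/wrist0.png

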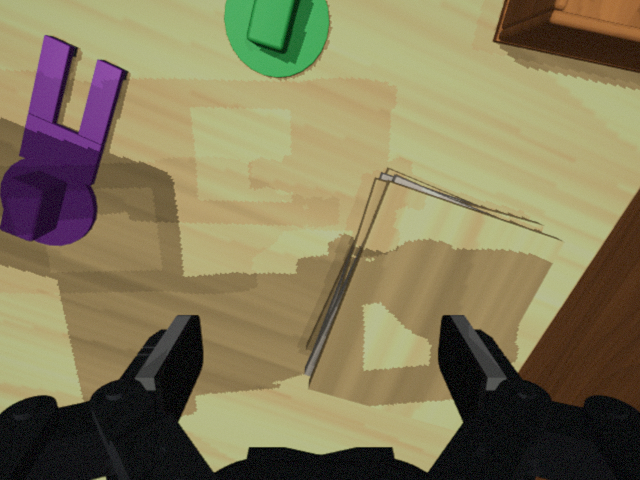

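The top view shows the round template at about (403,205), with its nut at (403,186) and handle at (404,227). The square template is at (160,195), the tray at (297,232) and the cup at (246,108). I'll get masks and triangulate.

```bash
cat >> h.py <<'E'
def px(f,P):
    p,_=cv2.projectPoints(np.array(P,float).reshape(-1,3),np.array(f['rvec']),np.array(f['tvec']),f['K'],None); return p.reshape(-1,2)
def atz(f,uv,z):
    R=cv2.Rodrigues(np.array(f['rvec']))[0]; t=np.array(f['tvec'])
    out=[]
    for u,v in np.array(uv,float).reshape(-1,2):
        d=R.T@np.linalg.solve(f['K'],[u,v,1]); c=-R.T@t
        out.append(c+d*(z-c[2])/d[2])
    return np.array(out)
E
python3 - <<'E'
from h import *
f={k:v for k,v in np.load('top0.npz').items()}
s={k:v for k,v in np.load('scene0.npz').items()}
a=cv2.resize(f['color'][140:270,340:460],None,fx=5,fy=5,interpolation=cv2.INTER_CUBIC); cv2.imwrite('pics/z1.png',a[:,:,::-1])
a=cv2.resize(s['color'][195:275,215:305],None,fx=7,fy=7,interpolation=cv2.INTER_CUBIC); cv2.imwrite('pics/z2.png',a[:,:,::-1])
F=r.grab_frame('top')
for n in ['round_tmpl','round_nut','round_handle','tray','raw_cup']:
    for d in r.silhouettes(F,n)[:4]:
        m=d['mask']; print(n,d['conf'],d['location'],m.sum())
        if n!='round_nut':
            z={'round_tmpl':78,'round_handle':114,'tray':34,'raw_cup':85}[n]
            print(atz(F,d['location'],z))
        if n=='tray':
            c=cv2.minAreaRect(np.argwhere(m)[:,::-1].astype(np.float32)); print(c,atz(F,cv2.boxPoints(c),34))
E
```

```text
round_tmpl 0.66 [521.2, 296.5] 2488
[[ 385.07451373 -471.40180661   78.        ]]
round_nut 0.92 [454.8, 399.9] 2384
round_nut 0.8 [519.9, 293.9] 2308
round_nut 0.59 [401.6, 218.3] 2293
round_handle 0.96 [521.1, 294.2] 2436
[[ 390.64547589 -460.25097335  114.        ]]
round_handle 0.86 [456.9, 399.7] 2592
[[ 187.65510937 -332.17602489  114.        ]]
round_handle 0.8 [402.2, 213.8] 2353
[[ 549.24219635 -230.51837582  114.        ]]
tray 0.63 [294.3, 232.6] 6709
[[518.87782645 -11.78767869  34.        ]]
((294.4017333984375, 231.32931518554688), (109.22296142578125, 62.891292572021484), 86.633544921875) [[634.20242737  61.77700787  34.        ]
 [641.38963956 -71.80396218  34.        ]
 [410.46089577 -84.77849453  34.        ]
 [402.97530894  47.19092827  34.        ]]
raw_cup 0.93 [244.9, 109.1] 1151
[[770.2012047  86.7932577  85.       ]]
```

View pics/z1.png

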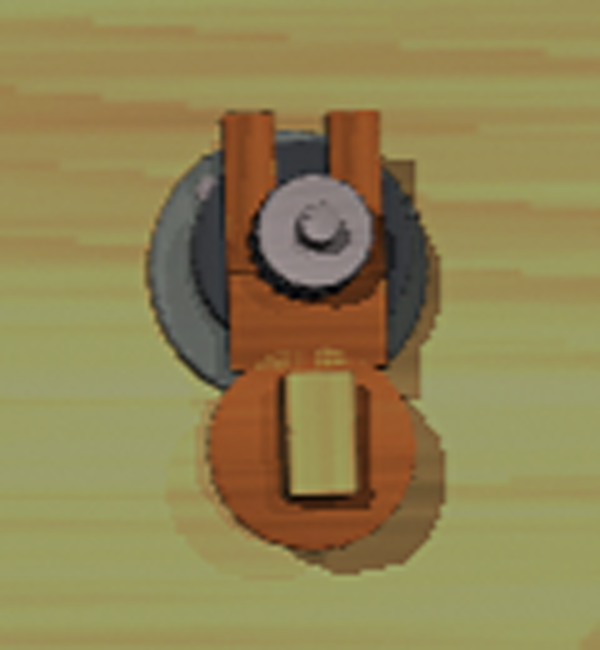

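View pics/z2.png

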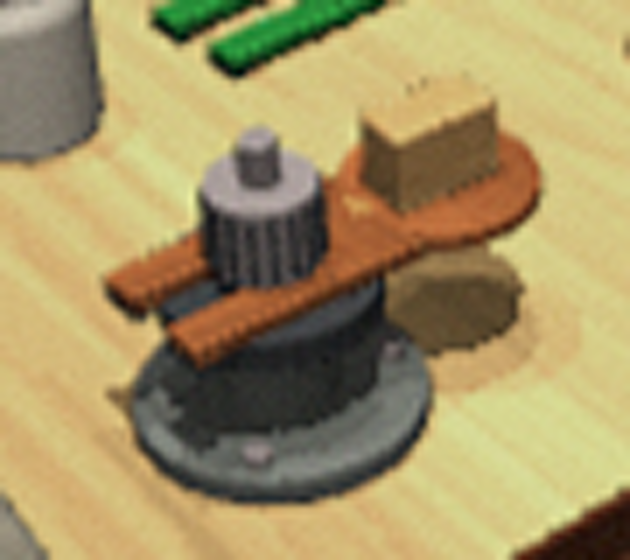

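```bash
python3 - <<'E'
from h import *
f={k:v for k,v in np.load('top0.npz').items()}
s={k:v for k,v in np.load('scene0.npz').items()}
c=lambda x,y:(x/5+339.6,y/5+139.6)
for n,x,y,z in [('nut',315,231,114),('tip',322,219,134),('forkmid',301,112,78),('disc',311,447,78),('hand',320,434,114),('foot',292,262,14)]:
    P=atz(f,c(x,y),z); print(n,P,'scene px',px(s,P))
c2=lambda x,y:(x/7+214.6,y/7+194.6)
for n,x,y,z in [('nuttop',260,182,114),('tip',258,137,134),('hand',429,117,114)]:
    print(n,c2(x,y),atz(s,c2(x,y),z))
T=atz(f,[(263,180),(324,177),(330,286),(269,288)],34);print('tray',T,T.mean(0))
T=atz(f,[(162,171)],114);print('sqnut',T, atz(f,(150,209),114))
E
```

```text
nut [[ 604.98642135 -231.90162993  114.        ]] scene px [[251.30508685 219.96357642]]
tip [[ 606.60034708 -232.38746198  134.        ]] scene px [[250.05346987 213.88235765]]
forkmid [[ 659.67342557 -230.82168089   78.        ]] scene px [[235.26380293 238.79229212]]
disc [[ 522.0636617  -233.44932362   78.        ]] scene px [[276.89327008 219.5018592 ]]
hand [[ 524.25436678 -233.00798263  114.        ]] scene px [[275.71879648 209.16412106]]
foot [[ 607.04114759 -233.33066941   14.        ]] scene px [[253.38193968 249.25383313]]
nuttop (251.74285714285713, 220.6) [[ 605.72072761 -228.68608145  114.        ]]
tip (251.45714285714286, 214.17142857142858) [[ 604.49540876 -228.91562501  134.        ]]
hand (275.8857142857143, 211.31428571428572) [[ 530.14273927 -224.06985976  114.        ]]
tray [[631.28827685  54.95084824  34.        ]
 [637.01488675 -74.79657897  34.        ]
 [406.2727983  -86.8644678   34.        ]
 [402.3217713   41.32863009  34.        ]] [519.2244333  -16.34539211  34.        ]
sqnut [[637.31082835 247.92307725 114.        ]] [[560.9826376  270.80736607 114.        ]]
```

Call:
play_rows(
  moves=[
    [[0, 0, -8], [43, -16, 0], 0.7],
    [[0, 0, -16], [86, -33, 0], 0.7],
    [[0, 0, -24], [129, -50, 0], 0.7],
    [[0, 0, -32], [172, -66, 0], 0.7],
    [[0, 0, -40], [215, -83, 0], 0.7],
    [[0, 0, -47], [258, -99, 0], 0.7],
    [[0, 0, -47], [301, -116, 5], 0.7],
    [[0, 0, -47], [344, -132, 10], 0.7],
    [[0, 0, -47], [387, -149, 15], 0.7],
    [[0, 0, -47], [430, -165, 20], 0.7],
    [[0, 0, -47], [473, -182, 20], 0.7],
    [[0, 0, -47], [473, -182, 20], 0.7],
    [[0, 0, -47], [473, -182, 20], 0.7],
    [[0, 0, -47], [473, -182, 20], 0.7],
  ],
  newtons=40,
)

```text
clock: 1.85
eef_pos: [604.4, -232.4, 211.2]
tcp_rot: [-3.141, 0.0, 1.207]
contact_force: [0.2, -0.1, -0.7]
opening: 0.701
```

```bash
cat >> h.py <<'E'
from scipy.spatial.transform import Rotation as Ro
def look(n):
    s=r.sense(); f=r.grab_frame('wrist'); save(f,n)
    T=np.eye(4); T[:3,:3]=Ro.from_euler('xyz',s['tcp_rot']).as_matrix(); T[:3,3]=s['eef_pos']
    W=np.linalg.inv(T@np.array(f['T_tool_cam']))
    f['rvec']=cv2.Rodrigues(W[:3,:3])[0]; f['tvec']=W[:3,3]
    return s,f
def pr(s):
    for k in ['clock','qpos','eef_pos','tcp_rot','contact_force','wrist_torque','opening']: print(k,np.round(s[k],3))
E
python3 - <<'E'
from h import *
s,f=look('w1.png'); pr(s)
img=f['color'].copy()
a=605.5;b=-231.5
t=np.linspace(0,6.3,40)
for rr,z in [(23,114),(8,134)]:
    for p in px(f,np.c_[a+rr*np.cos(t),b+rr*np.sin(t),t*0+z]): cv2.circle(img,(int(p[0]),int(p[1])),1,(0,255,0),-1)
cv2.imwrite('pics/w1o.png',img[:,:,::-1])
E
```

```text
clock 1.85
qpos [-0.369  0.406  1.601 -0.     1.135 -0.005]
eef_pos [ 604.354 -232.413  211.161]
tcp_rot [-3.141  0.     1.207]
contact_force [ 0.182 -0.082 -0.692]
wrist_torque [-0.007  0.052  0.032]
opening 0.701
```

View pics/w1o.png

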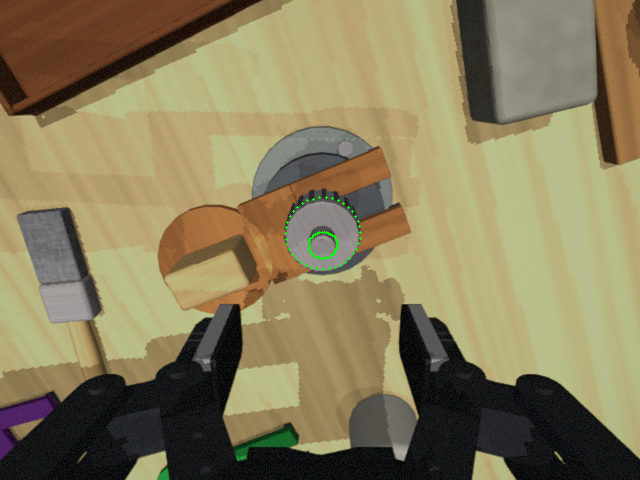

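Call:
play_rows(
  moves=[
    [[0, 0, 0], [1, 1, 40], 0.7],
    [[0, 0, 0], [1, 1, 80], 0.7],
    [[0, 0, 0], [1, 1, 110], 0.7],
    [[0, 0, 0], [1, 1, 125], 0.7],
    [[0, 0, 0], [1, 1, 132], 0.7],
    [[0, 0, 0], [1, 1, 132], 0.7],
    [[0, 0, 0], [1, 1, 132], 0.3],
    [[0, 0, 0], [1, 1, 132], 0.3],
    [[0, 0, 0], [1, 1, 132], 0.3],
    [[0, 0, 0], [1, 1, 132], 0.3],
    [[0, 0, 0], [1, 1, 132], 0.3],
    [[0, 0, 0], [1, 1, 132], 0.3],
  ],
  newtons=40,
)

```text
clock: 3.1
eef_pos: [605.5, -232.5, 81.1]
tcp_rot: [3.141, 0.001, 1.206]
contact_force: [-5.5, 0.5, 7.4]
opening: 0.527
```

```bash
python3 - <<'E'
from h import *
s,f=look('w2.png'); pr(s)
E
```

```text
clock 3.1
qpos [-3.690e-01  5.530e-01  1.691e+00 -1.000e-03  8.980e-01 -3.000e-03]
eef_pos [ 605.513 -232.51    81.137]
tcp_rot [3.141e+00 1.000e-03 1.206e+00]
contact_force [-5.464  0.511  7.386]
wrist_torque [0.013 0.894 0.   ]
opening 0.527
```

View pics/w2.png

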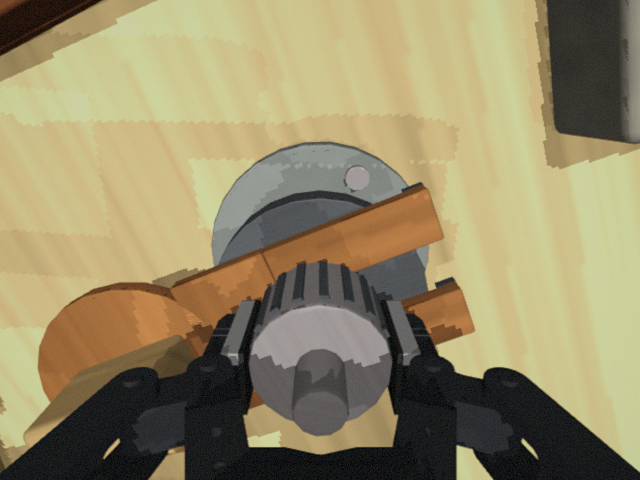

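The pads are closed on the nut at opening 0.527. First I'll feel it counter-clockwise seen from above, which is a negative turn about the tool z.

Call:
play_rows(
  moves=[
    [[0, 0, -3], [0, 0, 0], 0.3],
    [[0, 0, -6], [0, 0, 0], 0.3],
    [[0, 0, -9], [0, 0, 0], 0.3],
    [[0, 0, -12], [0, 0, 0], 0.3],
    [[0, 0, -12], [0, 0, 0], 0.3],
  ],
  newtons=40,
)

```text
clock: 3.65
eef_pos: [605.6, -232.5, 82.1]
tcp_rot: [3.141, 0.001, 1.416]
contact_force: [-2.7, 0.3, 0.3]
opening: 0.521
```

```bash
python3 - <<'E'
from h import *
s,f=look('w3.png'); pr(s); print(s['joint_efforts'])
E
```

```text
clock 3.65
qpos [-3.69e-01  5.51e-01  1.69e+00 -1.00e-03  8.99e-01 -2.14e-01]
eef_pos [ 605.57  -232.543   82.05 ]
tcp_rot [3.141e+00 1.000e-03 1.416e+00]
contact_force [-2.655  0.28   0.254]
wrist_torque [0.06  0.473 0.196]
opening 0.521
[ 1.15687403e-02 -6.79827476e+01 -2.96419877e+01  2.13923170e-01
 -9.08735711e-01 -5.37448358e-01]
```

View pics/w3.png

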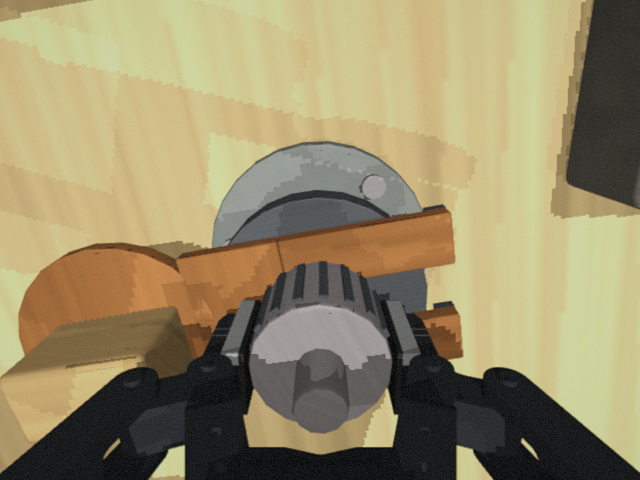

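Turning CCW it ran on with about 0.2 N m, the pads didn't slip, and the tool was carried up 0.9 mm. I'll feel the other way for comparison.

Call:
play_rows(
  moves=[
    [[0, 0, 4], [0, 0, 0.2], 0.3],
    [[0, 0, 8], [0, 0, 0.5], 0.3],
    [[0, 0, 12], [0, 0, 0.9], 0.3],
    [[0, 0, 16], [0, 0, 0.9], 0.3],
    [[0, 0, 20], [0, 0, 0.9], 0.3],
    [[0, 0, 22], [0, 0, 0.9], 0.3],
  ],
  newtons=40,
)

```text
clock: 4.3
eef_pos: [605.5, -232.2, 80.9]
tcp_rot: [3.141, 0.001, 1.029]
contact_force: [0.2, 1.8, -7.0]
opening: 0.53
```

```bash
python3 - <<'E'
from h import *
s,f=look('w4.png'); pr(s); print(s['joint_efforts'])
E
```

```text
clock 4.3
qpos [-3.680e-01  5.530e-01  1.691e+00 -1.000e-03  8.970e-01  1.740e-01]
eef_pos [ 605.526 -232.219   80.94 ]
tcp_rot [3.141e+00 1.000e-03 1.029e+00]
contact_force [ 0.165  1.773 -6.992]
wrist_torque [0.359 0.065 1.375]
opening 0.53
[ -5.30810729 -71.86973333 -30.35607934  -0.53386359  -0.16456654
   1.11452769]
```

View pics/w4.png

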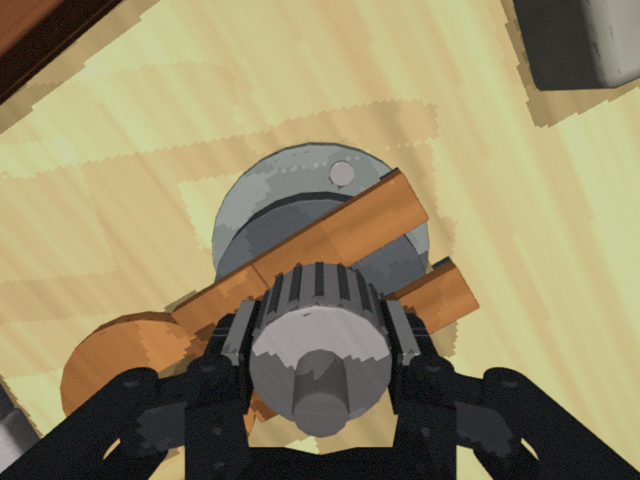

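Clockwise stops dead: the torque jumps to 1.4 N m. So CCW loosens, and I'll back it off about 3 rad while rising with the thread.

Call:
play_rows(
  moves=[
    [[0, 0, -8], [0, 0, 0], 0.3],
    [[0, 0, -16], [0, 0, -0.4], 0.3],
    [[0, 0, -24], [0, 0, -0.9], 0.3],
    [[0, 0, -32], [0, 0, -1.5], 0.3],
    [[0, 0, -40], [0, 0, -2.0], 0.3],
    [[0, 0, -48], [0, 0, -2.5], 0.3],
    [[0, 0, -56], [0, 0, -3.0], 0.3],
    [[0, 0, -64], [0, 0, -3.6], 0.3],
    [[0, 0, -72], [0, 0, -4.1], 0.3],
    [[0, 0, -80], [0, 0, -4.6], 0.3],
    [[0, 0, -88], [0, 0, -5.2], 0.3],
    [[0, 0, -96], [0, 0, -5.7], 0.3],
    [[0, 0, -104], [0, 0, -6.2], 0.3],
    [[0, 0, -112], [0, 0, -6.8], 0.3],
    [[0, 0, -120], [0, 0, -7.3], 0.3],
    [[0, 0, -128], [0, 0, -7.8], 0.3],
    [[0, 0, -136], [0, 0, -8.4], 0.3],
    [[0, 0, -144], [0, 0, -8.9], 0.3],
    [[0, 0, -152], [0, 0, -9.4], 0.3],
    [[0, 0, -160], [0, 0, -10], 0.3],
  ],
  newtons=40,
)

```text
clock: 6.35
eef_pos: [605.8, -231.9, 91.5]
tcp_rot: [-3.14, 0.0, -2.458]
contact_force: [-0.5, 2.6, -2.2]
opening: 0.526
```

```bash
python3 - <<'E'
from h import *
s,f=look('w5.png'); pr(s); print(s['joint_efforts'])
E
```

```text
clock 6.35
qpos [-0.368  0.539  1.686 -0.     0.915 -2.622]
eef_pos [ 605.825 -231.938   91.457]
tcp_rot [-3.14   0.    -2.458]
contact_force [-0.531  2.631 -2.203]
wrist_torque [ 0.365  0.118 -0.29 ]
opening 0.526
[ -0.75539673 -69.21280861 -30.23793697  -0.60161909  -0.53104844
   2.03101158]
```

View pics/w5.png

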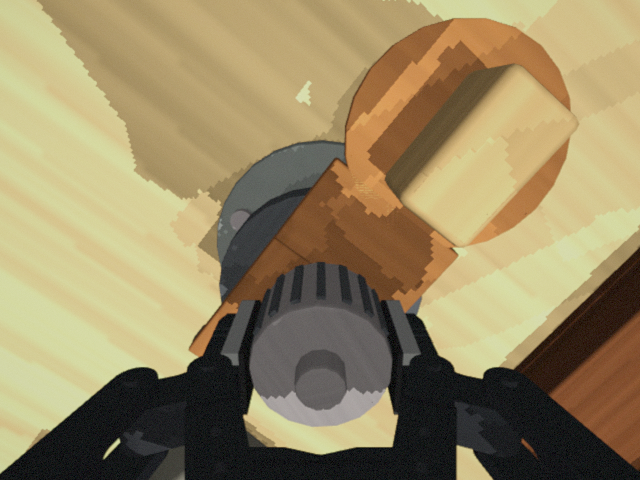

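Call:
play_rows(
  moves=[
    [[0, 0, -7], [0, 0, -0.5], 0.3],
    [[0, 0, -14], [0, 0, -1], 0.3],
    [[0, 0, -14], [0, 0, -1], 0.3],
    [[0, 0, -14], [0, 0, -1], 0.7],
    [[0, 0, -14], [0, 0, -1], 0.7],
    [[0, 0, -14], [0, 0, -1], 0.7],
    [[0, 0, -14], [0, 0, -1], 0.7],
    [[0, 0, -14], [0, 0, -10], 0.7],
    [[0, 0, -14], [0, 0, -30], 0.7],
    [[0, 0, -14], [0, 0, -70], 0.7],
    [[0, 0, -14], [0, 0, -110], 0.7],
    [[0, 0, -14], [0, 0, -110], 0.7],
  ],
)

```text
clock: 7.6
eef_pos: [609.0, -233.1, 208.5]
tcp_rot: [-3.13, 0.003, -2.206]
contact_force: [1.2, 0.1, 0.6]
opening: 0.701
```

```bash
python3 - <<'E'
from h import *
s,f=look('w6.png'); pr(s)
f=r.grab_frame('scene'); save(f,'s6.png'); a=cv2.resize(f['color'][185:275,205:315],None,fx=6,fy=6,interpolation=cv2.INTER_CUBIC); cv2.imwrite('pics/s6z.png',a[:,:,::-1])
E
```

```text
clock 7.6
qpos [-3.680e-01  4.100e-01  1.602e+00 -1.000e-03  1.118e+00 -2.874e+00]
eef_pos [ 609.016 -233.114  208.458]
tcp_rot [-3.130e+00  3.000e-03 -2.206e+00]
contact_force [1.19  0.13  0.643]
wrist_torque [ 0.078 -0.068  0.005]
opening 0.701
```

View pics/s6z.png

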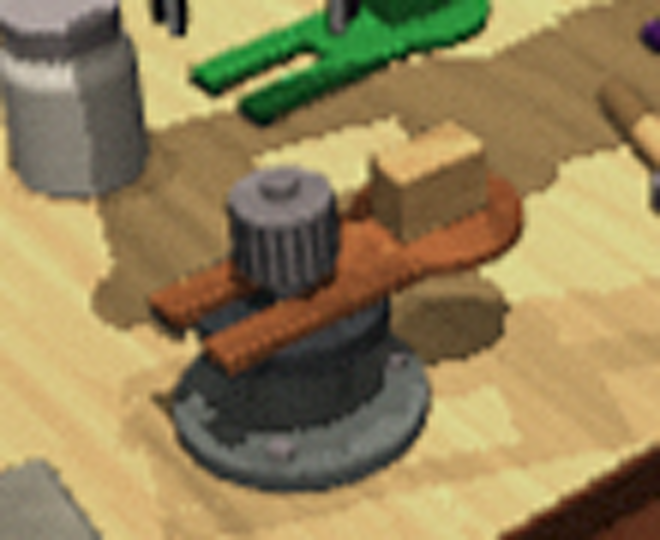

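View pics/w6.png

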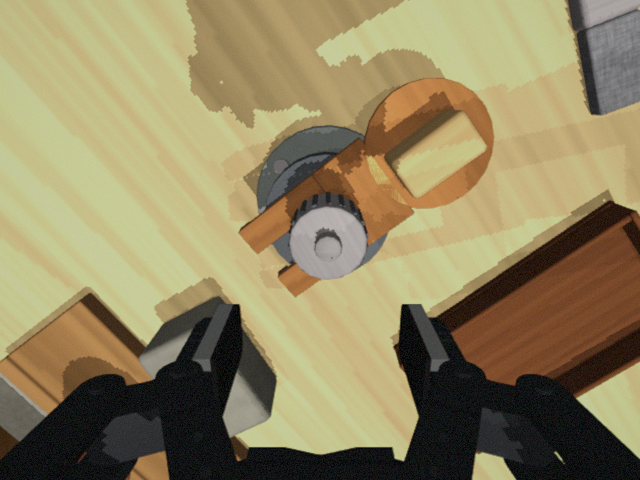

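The nut is up with only a short spindle stub showing, and the template is still seated. Next I'll measure the handle from the wrist view.

```bash
python3 - <<'E'
from h import *
s,f=look('w7.png')
img=cv2.resize(f['color'][60:320,220:520],None,fx=2.6,fy=2.6,interpolation=cv2.INTER_CUBIC);cv2.imwrite('pics/w7z.png',img[:,:,::-1])
T=atz(f,[(387,159),(461,111),(486,147),(413,197)],114);print(T,T.mean(0)); print(np.degrees(np.arctan2(*(T[2]-T[3])[[1,0]])),np.degrees(np.arctan2(*(T[1]-T[0])[[1,0]])))
T=atz(f,[(430,142.5),(238,233),(297,296)],78); print(T)
def model(o,yaw):
    c,sn=np.cos(yaw),np.sin(yaw); R=np.array([[c,-sn,0],[sn,c,0],[0,0,1]])
    g=f['color'].copy()
    H=np.array([[55,-14,44],[105,-14,44],[105,14,44],[55,14,44]]);t=np.linspace(0,6.3,60)
    D=np.c_[83+42*np.cos(t),42*np.sin(t),8+0*t]
    Fk=np.array([[-55,-32,8],[-55,-11,8],[-55,11,8],[-55,32,8]])
    for Q in (H,D,Fk):
        for p in px(f,Q@R.T+o): cv2.circle(g,(int(round(p[0])),int(round(p[1]))),1,(0,255,0),-1)
    cv2.imwrite('pics/w7m.png',cv2.resize(g[60:320,220:520],None,fx=2.6,fy=2.6)[:,:,::-1])
model([605.5,-232,70],np.pi+0.012)
E
```

```text
[[ 546.1630239  -250.57356867  114.        ]
 [ 499.86062651 -248.36962449  114.        ]
 [ 498.39904055 -223.58999329  114.        ]
 [ 546.10006949 -223.5757407   114.        ]] [ 522.63069011 -236.52723179  114.        ]
-179.98288060386614 177.27483954464003
[[ 516.67969844 -235.76138319   78.        ]
 [ 654.48782004 -261.79419927   78.        ]
 [ 650.92392116 -199.88463582   78.        ]]
```

View pics/w7m.png

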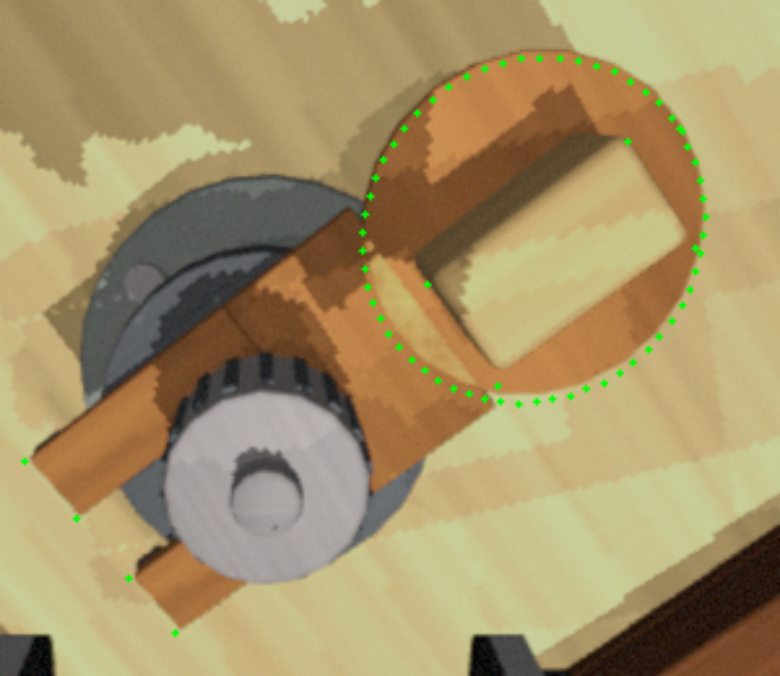

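Call:
play_rows(
  moves=[
    [[0, 0, 8], [8, 12, 10], 0.7],
    [[0, 0, 16], [16, 22, 20], 0.7],
    [[0, 0, 24], [26, 34, 30], 0.7],
    [[0, 0, 32], [34, 45, 40], 0.7],
    [[0, 0, 40], [42, 57, 50], 0.7],
    [[0, 0, 48], [50, 68, 60], 0.7],
    [[0, 0, 53], [50, 68, 60], 0.7],
    [[0, 0, 53], [50, 68, 60], 0.7],
    [[0, 0, 53], [50, 68, 60], 0.7],
    [[0, 0, 53], [50, 68, 60], 0.7],
  ],
)

```text
clock: 8.75
eef_pos: [521.3, -231.7, 141.4]
tcp_rot: [-3.141, 0.001, -3.128]
contact_force: [0.3, -0.0, 0.2]
opening: 0.699
```

```bash
python3 - <<'E'
from h import *
s,f=look('w8.png'); pr(s)
yaw=np.pi+.012;o=np.array([605.5,-232,70])
c,sn=np.cos(yaw),np.sin(yaw); R=np.array([[c,-sn,0],[sn,c,0],[0,0,1]])
g=f['color'].copy()
H=np.array([[55,-14,44],[105,-14,44],[105,14,44],[55,14,44]])
for p in px(f,H@R.T+o): cv2.circle(g,(int(round(p[0])),int(round(p[1]))),2,(0,255,0),-1)
cv2.imwrite('pics/w8m.png',g[:,:,::-1])
E
```

```text
clock 8.75
qpos [-0.421  0.371  1.832 -0.     0.937 -2.005]
eef_pos [ 521.308 -231.741  141.373]
tcp_rot [-3.141e+00  1.000e-03 -3.128e+00]
contact_force [ 0.267 -0.02   0.19 ]
wrist_torque [-0.006  0.     0.005]
opening 0.699
```

View pics/w8m.png

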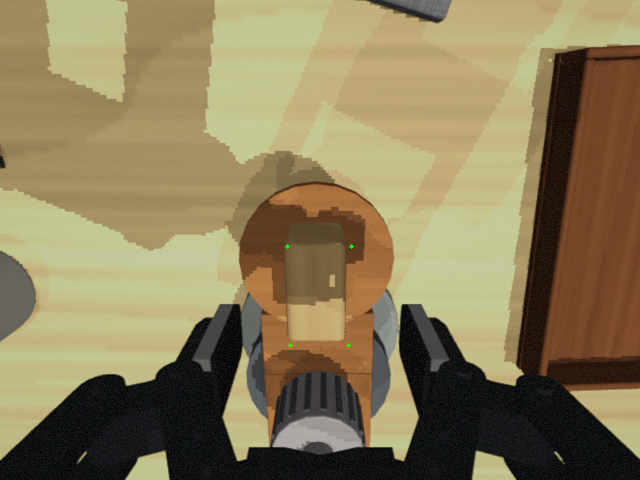

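Call:
play_rows(
  moves=[
    [[0, 0, 0], [0, -2, 30], 0.7],
    [[0, 0, 0], [0, -2, 50], 0.7],
    [[0, 0, 0], [0, -2, 59], 0.7],
    [[0, 0, 0], [0, -2, 59], 0.7],
    [[0, 0, 0], [0, -2, 59], 0.2],
    [[0, 0, 0], [0, -2, 59], 0.1],
    [[0, 0, 0], [0, -2, 59], 0.1],
    [[0, 0, 0], [0, -2, 59], 0.1],
    [[0, 0, 0], [0, -2, 59], 0.1],
    [[0, 0, 0], [0, -2, 59], 0.1],
    [[0, 0, 0], [0, -2, 59], 0.1],
    [[0, 0, 0], [0, -2, 59], 0.1],
  ],
  newtons=60,
)

```text
clock: 10.0
eef_pos: [522.2, -234.1, 83.6]
tcp_rot: [-3.14, 0.003, -3.129]
contact_force: [-1.3, 0.5, 6.3]
opening: 0.321
```

```bash
python3 - <<'E'
from h import *
s,f=look('w9.png'); pr(s)
E
```

```text
clock 10.0
qpos [-0.424  0.452  1.866 -0.     0.821 -2.007]
eef_pos [ 522.231 -234.078   83.589]
tcp_rot [-3.140e+00  3.000e-03 -3.129e+00]
contact_force [-1.306  0.513  6.282]
wrist_torque [ 0.197 -0.114  0.038]
opening 0.321
```

View pics/w9.png

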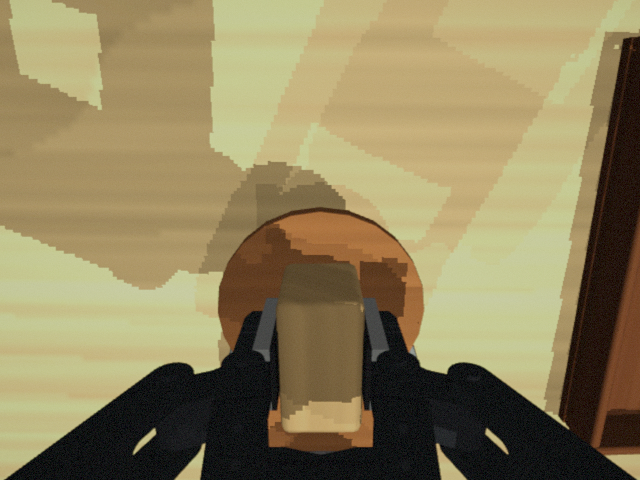

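Call:
play_rows(
  moves=[
    [[0, 0, 0], [0, 0, -2], 0.1],
    [[0, 0, 0], [0, 0, -4], 0.1],
    [[0, 0, 0], [0, 0, -6], 0.1],
    [[0, 0, 0], [0, 0, -7.5], 0.1],
    [[0, 0, 0], [0, 0, -7.5], 0.1],
  ],
)

```text
clock: 10.55
eef_pos: [522.2, -234.1, 91.2]
tcp_rot: [-3.14, 0.003, -3.129]
contact_force: [-0.3, -0.1, -2.0]
opening: 0.322
```

```bash
python3 - <<'E'
from h import *
f=r.grab_frame('scene'); pr(r.sense()); a=cv2.resize(f['color'][165:275,205:315],None,fx=5,fy=5,interpolation=cv2.INTER_CUBIC); cv2.imwrite('pics/s10.png',a[:,:,::-1])
E
```

```text
clock 10.6
qpos [-0.424  0.441  1.862 -0.     0.835 -2.007]
eef_pos [ 522.126 -234.067   91.103]
tcp_rot [-3.140e+00  3.000e-03 -3.129e+00]
contact_force [-0.45   0.089 -2.307]
wrist_torque [-0.024  0.092 -0.013]
opening 0.319
```

View pics/s10.png

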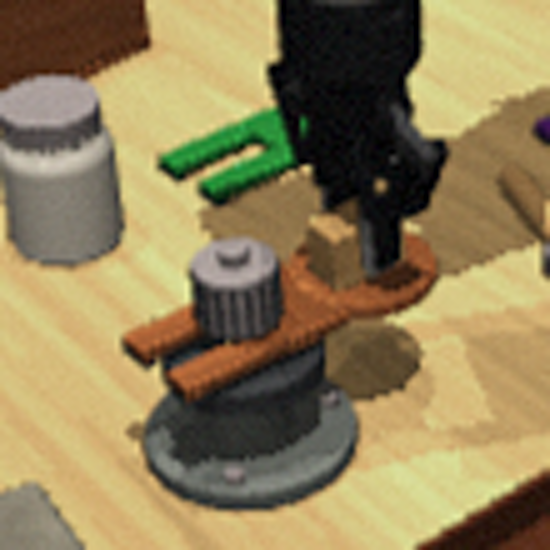

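The plate is lifted level and hangs free at about 2 N, below the nut. Now I'll slide it out.

Call:
play_rows(
  moves=[
    [[0, 0, 0], [6, 0, 0], 0.1],
    [[0, 0, 0], [14, 0, 0], 0.1],
    [[0, 0, 0], [24, 0, 0], 0.1],
    [[0, 0, 0], [34, 0, 0], 0.1],
    [[0, 0, 0], [44, 0, 0], 0.1],
    [[0, 0, 0], [54, 0, 0], 0.1],
    [[0, 0, 0], [64, 0, 0], 0.1],
    [[0, 0, 0], [74, 0, 0], 0.1],
    [[0, 0, 0], [84, 0, 0], 0.1],
    [[0, 0, 0], [90, 0, 0], 0.1],
    [[0, 0, 0], [90, 0, 0], 0.1],
    [[0, 0, 0], [90, 0, 0], 0.1],
  ],
)

```text
clock: 11.8
eef_pos: [432.4, -235.4, 91.0]
tcp_rot: [-3.14, 0.003, -3.129]
contact_force: [0.2, -0.1, -1.3]
opening: 0.318
```

```bash
python3 - <<'E'
from h import *
f=r.grab_frame('scene'); save(f,'s11.png');t=r.grab_frame('top'); save(t,'t11.png'); pr(r.sense()); a=cv2.resize(f['color'][145:275,205:335],None,fx=4,fy=4,interpolation=cv2.INTER_CUBIC); cv2.imwrite('pics/s11z.png',a[:,:,::-1])
E
```

```text
clock 11.9
qpos [-0.501  0.34   2.032  0.     0.765 -2.085]
eef_pos [ 432.686 -235.409   90.955]
tcp_rot [-3.140e+00  3.000e-03 -3.129e+00]
contact_force [-0.14   0.493 -0.776]
wrist_torque [-0.002  0.056  0.003]
opening 0.318
```

View pics/s11z.png

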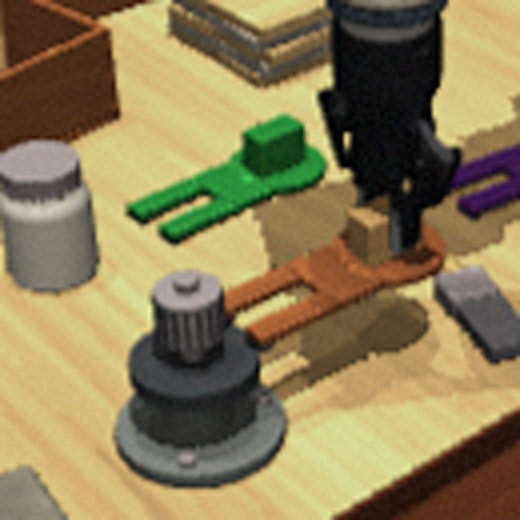

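View pics/t11.png

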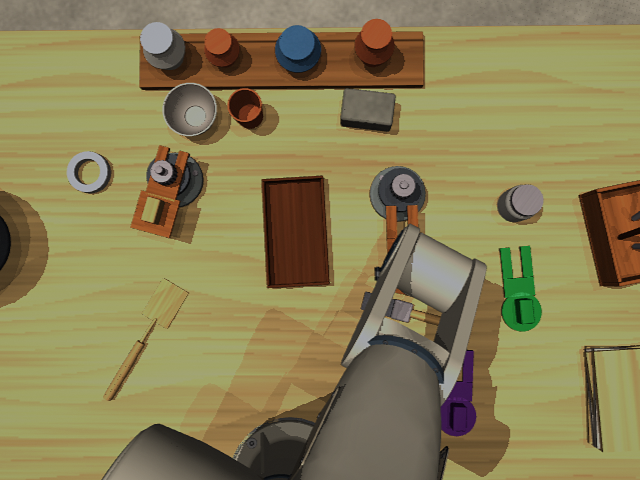

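The template is clear of the stand. Next I lift it, carry it over to the tray, and pitch it 1.3° to match how it will rest on its lips.

Call:
play_rows(
  moves=[
    [[0, 0, 0], [4, 0, -10], 0.1],
    [[0, 0, 0], [4, 0, -25], 0.1],
    [[0, 0, 0], [4, 0, -40], 0.1],
    [[0, 0, 0], [0, 5, -50], 0.1],
    [[0, 0, 0], [-4, 20, -50], 0.1],
    [[0, 0, 0], [-8, 42, -50], 0.1],
    [[0, 0, 0], [-13, 67, -50], 0.1],
    [[0, -0.3, -0.5], [-18, 92, -50], 0.1],
    [[0, -0.6, -1], [-23, 117, -50], 0.1],
    [[0, -0.9, -1.5], [-28, 142, -50], 0.1],
    [[0, -1.3, -2.4], [-33, 167, -50], 0.1],
    [[0, -1.3, -2.4], [-38, 190, -50], 0.1],
    [[0, -1.3, -2.4], [-41, 207, -50], 0.1],
    [[0, -1.3, -2.4], [-42, 216, -50], 0.1],
    [[0, -1.3, -2.4], [-42, 216, -50], 0.1],
    [[0, -1.3, -2.4], [-42, 216, -50], 0.1],
    [[0, -1.3, -2.4], [-42, 216, -50], 0.1],
  ],
)

```text
clock: 13.6
eef_pos: [471.6, -19.4, 140.7]
tcp_rot: [-3.139, 0.026, -3.087]
contact_force: [-0.2, -0.5, -1.3]
opening: 0.317
```

```bash
python3 - <<'E'
from h import *
s,w=look('w12.png');f=r.grab_frame('scene'); save(f,'s12.png'); pr(s)
E
```

```text
clock 13.6
qpos [-0.044  0.221  2.055 -0.     0.839 -1.669]
eef_pos [471.585 -19.378 140.738]
tcp_rot [-3.139  0.026 -3.087]
contact_force [-0.224 -0.53  -1.251]
wrist_torque [-0.027  0.078  0.022]
opening 0.317
```

View pics/s12.png

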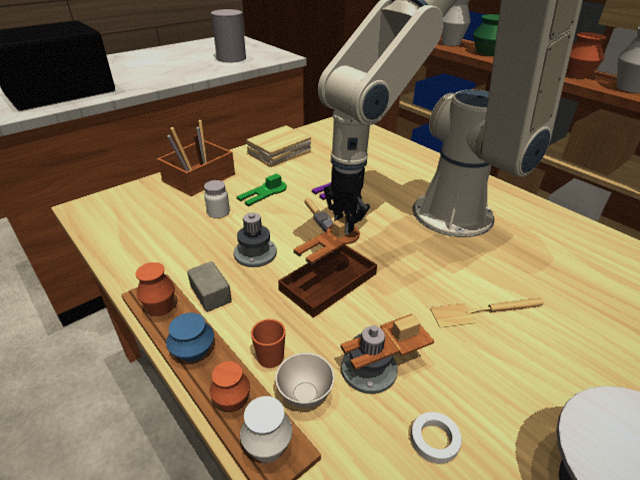

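View pics/w12.png

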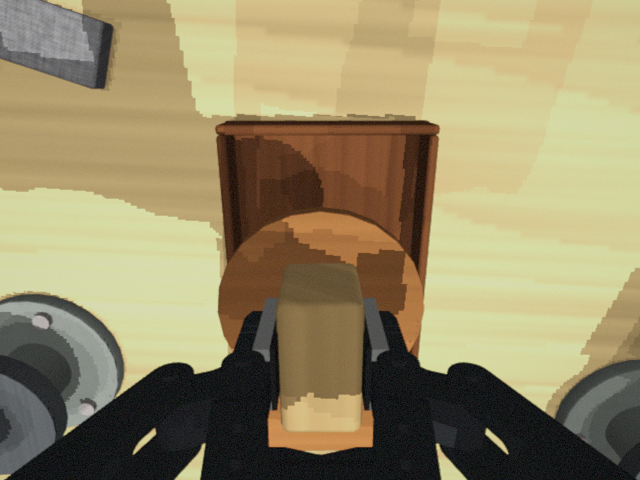

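```bash
python3 - <<'E'
from h import *
s,w=look('w13.png'); pr(s)
T=atz(w,[(217,128),(438,126)],34); print(T, T.mean(0))
P=np.array([[-116,-66],[116,-66],[116,66],[-116,66]])
g=w['color'].copy()
for c,col in (((519.2,-16.3),(0,255,0)),):
    a=.055;R=np.array([[np.cos(a),-np.sin(a)],[np.sin(a),np.cos(a)]])
    print(px(w,np.c_[P@R.T+c,[34]*4]))
f=r.grab_frame('scene');g=f['color'].copy();q=px(f,np.c_[P@R.T+c,[34]*4])
for p in q: cv2.circle(g,(int(round(p[0])),int(round(p[1]))),1,(0,255,0),-1)
cv2.imwrite('pics/s13.png',cv2.resize(g[220:330,260:400],None,fx=5,fy=5)[:,:,::-1])
E
```

```text
clock 13.7
qpos [-0.044  0.221  2.055 -0.     0.839 -1.669]
eef_pos [471.6   -19.429 140.686]
tcp_rot [-3.139  0.026 -3.088]
contact_force [-0.146  0.214 -1.24 ]
wrist_torque [0.019 0.042 0.056]
opening 0.32
[[411.29654078 -83.96721671  34.        ]
 [403.24749467  44.72696222  34.        ]] [407.27201773 -19.62012725  34.        ]
[[208.80997694 119.95779654]
 [236.83057667 431.66284001]
 [408.03706307 431.82737629]
 [436.32846746 119.63633461]]
```

View pics/s13.png

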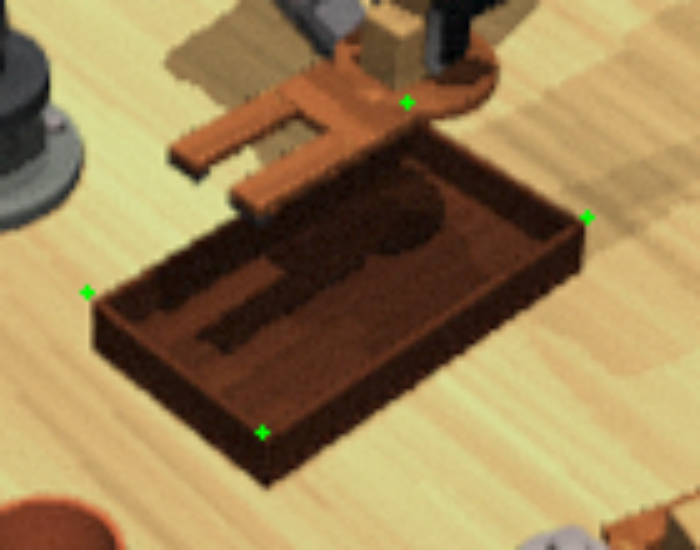

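Call:
play_rows(
  moves=[
    [[0, 0, 0], [0, 2, 15], 0.1],
    [[0, 0, 0], [0, 2, 35], 0.1],
    [[0, 0, 0], [0, 2, 55], 0.1],
    [[0, 0, 0], [0, 2, 75], 0.1],
    [[0, 0, 0], [0, 2, 92], 0.1],
    [[0, 0, 0], [0, 2, 104], 0.1],
    [[0, 0, 0], [0, 2, 110], 0.1],
    [[0, 0, 0], [0, 2, 113], 0.1],
    [[0, 0, 0], [0, 2, 113], 0.1],
    [[0, 0, 0], [0, 2, 113], 0.1],
  ],
)

```text
clock: 14.8
eef_pos: [474.9, -17.4, 28.2]
tcp_rot: [-3.139, 0.027, -3.088]
contact_force: [-0.5, 0.8, -1.5]
opening: 0.323
```

```bash
python3 - <<'E'
from h import *
f=r.grab_frame('scene'); pr(r.sense())
cv2.imwrite('pics/s14.png',cv2.resize(f['color'][220:330,260:400],None,fx=5,fy=5,interpolation=cv2.INTER_CUBIC)[:,:,::-1])
E
```

```text
clock 14.85
qpos [-0.04   0.425  2.115 -0.     0.574 -1.664]
eef_pos [474.962 -17.448  28.319]
tcp_rot [-3.139  0.027 -3.087]
contact_force [ 0.057  0.055 -1.101]
wrist_torque [-0.011  0.011 -0.045]
opening 0.321
```

View pics/s14.png

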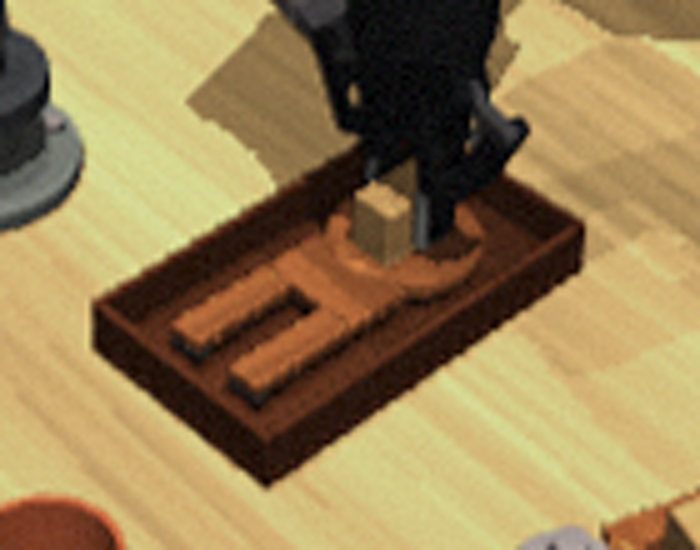

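The template is inside the tray, about 7 mm above the floor. I'll lower it slowly.

Call:
play_rows(
  moves=[
    [[0, 0, 0], [0, 0, 1.5], 0.1],
    [[0, 0, 0], [0, 0, 3], 0.1],
    [[0, 0, 0], [0, 0, 4.5], 0.1],
    [[0, 0, 0], [0, 0, 5.5], 0.1],
    [[0, 0, 0], [0, 0, 6.5], 0.1],
    [[0, 0, 0], [0, 0, 7], 0.1],
    [[0, 0, 0], [0, 0, 7], 0.1],
  ],
)

```text
clock: 15.55
eef_pos: [475.1, -17.5, 21.2]
tcp_rot: [-3.139, 0.027, -3.087]
contact_force: [-0.5, 1.1, -1.6]
opening: 0.324
```

```bash
python3 - <<'E'
from h import *
pr(r.sense())
E
```

```text
clock 15.55
qpos [-0.04   0.44   2.117 -0.     0.558 -1.664]
eef_pos [475.09  -17.452  21.207]
tcp_rot [-3.139  0.027 -3.087]
contact_force [-0.471  1.14  -1.608]
wrist_torque [-0.028  0.084 -0.028]
opening 0.324
```

Call:
play_rows(
  moves=[
    [[0, 0, 0], [0, 0, 0.4], 0.1],
    [[0, 0, 0], [0, 0, 0.8], 0.1],
    [[0, 0, 0], [0, 0, 0.8], 0.1],
  ],
)

```text
clock: 15.85
eef_pos: [475.1, -17.5, 20.7]
tcp_rot: [-3.139, 0.027, -3.087]
contact_force: [-1.4, 0.0, 3.8]
opening: 0.32
```

```bash
python3 - <<'E'
from h import *
pr(r.sense())
E
```

```text
clock 15.85
qpos [-0.04   0.441  2.117 -0.     0.557 -1.664]
eef_pos [475.146 -17.474  20.675]
tcp_rot [-3.139  0.027 -3.087]
contact_force [-1.351  0.034  3.822]
wrist_torque [0.008 0.244 0.013]
opening 0.32
```

Call:
play_rows(
  moves=[
    [[0, 0, 0], [0, 0, 0.3], 0.1],
    [[0, 0, 0], [0, 0, 0.3], 0.1],
  ],
)

```text
clock: 16.05
eef_pos: [475.1, -17.5, 20.7]
tcp_rot: [-3.139, 0.027, -3.088]
contact_force: [-3.3, 0.4, 5.7]
opening: 0.322
```

```bash
python3 - <<'E'
from h import *
pr(r.sense())
f=r.grab_frame('scene');cv2.imwrite('pics/s15.png',cv2.resize(f['color'][220:330,260:400],None,fx=5,fy=5,interpolation=cv2.INTER_CUBIC)[:,:,::-1])
E
```

```text
clock 16.05
qpos [-0.04   0.441  2.117 -0.     0.557 -1.664]
eef_pos [475.15  -17.461  20.675]
tcp_rot [-3.139  0.027 -3.088]
contact_force [-3.324  0.413  5.749]
wrist_torque [0.02  0.367 0.036]
opening 0.322
```

View pics/s15.png

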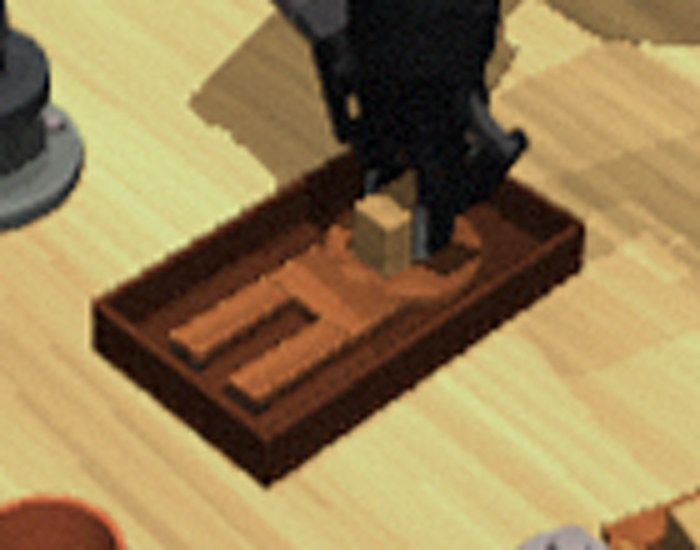

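It rests on the floor: 20.7 mm against the expected 20.6 mm. I'll release and retract.

Call:
play_rows(
  moves=[
    [[0, 0, 0], [0, 0, 0], 0.4],
    [[0, 0, 0], [0, 0, 0], 0.5],
    [[0, 0, 0], [0, 0, 0], 0.58],
    [[0, 0, 0], [0, 0, 0], 0.58],
    [[0, 0, 0], [0, 0, -3], 0.58],
    [[0, 0, 0], [0, 0, -10], 0.58],
    [[0, 0, 0], [0, 0, -25], 0.58],
    [[0, 0, 0], [0, 0, -50], 0.58],
    [[0, 0, 0], [0, 0, -90], 0.58],
    [[0, 0, 0], [0, 0, -130], 0.58],
    [[0, 0, 0], [30, 0, -180], 0.58],
    [[0, 0, 0], [60, 0, -220], 0.58],
    [[0, 0, 0], [60, 0, -220], 0.58],
    [[0, 0, 0], [60, 0, -220], 0.58],
  ],
)

```text
clock: 17.5
eef_pos: [409.5, -20.5, 240.8]
tcp_rot: [-3.138, 0.031, -3.088]
contact_force: [0.4, -0.8, -0.3]
opening: 0.578
```

```bash
python3 - <<'E'
from h import *
s,w=look('w16.png'); pr(s)
save(r.grab_frame('scene'),'s16.png')
save(r.grab_frame('top'),'t16.png')
E
```

```text
clock 17.5
qpos [-0.054 -0.023  2.07   0.     1.063 -1.679]
eef_pos [409.541 -20.508 240.813]
tcp_rot [-3.138  0.031 -3.088]
contact_force [ 0.36  -0.818 -0.252]
wrist_torque [0.009 0.045 0.024]
opening 0.578
```

View pics/s16.png

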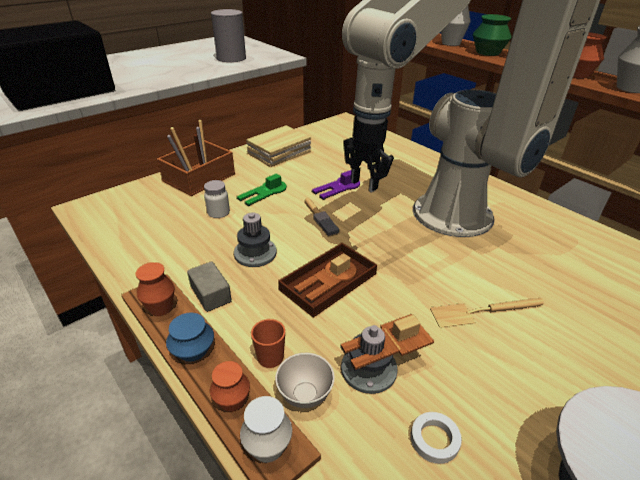

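View pics/t16.png

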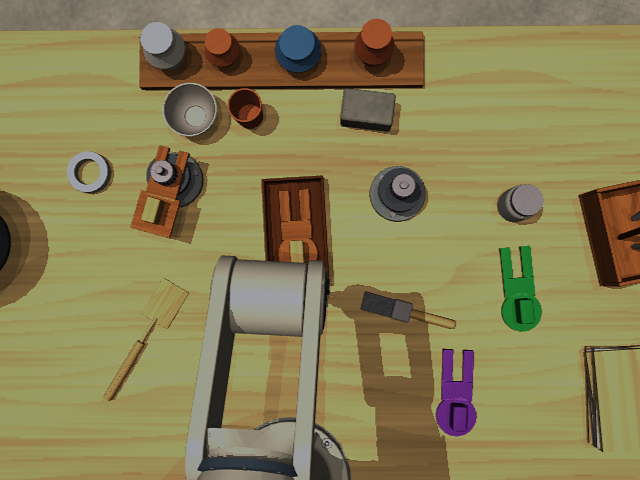

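View pics/w16.png

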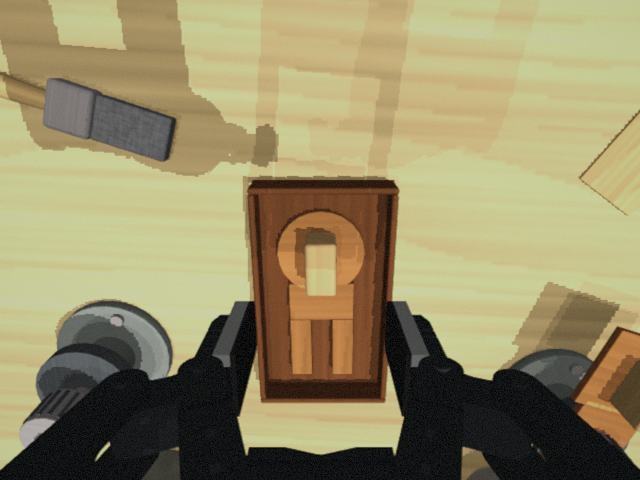

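The wrist view shows the template flat, handle up and centred in the tray, with its disc at (320,250) and its fork tips at (322,372). The top view shows the square template at (160,195) and the cup at (246,108), both where they were. I'm handing in.

```bash
python3 - <<'E'
from h import *
print(r.sign_off())
E
```

```text
the job is handed in; nothing more can be done
None
```

The round-ended template is in the dark wooden tray, flat and handle up, and the job was handed in at about 17.6 s of the 67 s allowed.

- **Nut:** I felt it both ways. Counter-clockwise ran on at about 0.2 N m and lifted the tool about 0.9 mm. Clockwise stopped dead at about 1.4 N m, so counter-clockwise loosens it. I backed it off about 3 rad.
- **Lift and slide:** I gripped the handle and lifted the plate 7.5 mm, over its lips but below the nut. I then slid it 90 mm along its own +x and carried it to the tray.
- **Placing:** I set it down with about 6 N of contact force, at 20.7 mm tool height against the expected 20.6 mm, then released it.
- **Last checks:** Pictures from all three cameras before hand-in show the template centred in the tray and the gripper well clear. The square-ended template was still clamped on its stand and the cup still standing. No check failed.
- **Disagreement:** The cameras differed by 2 to 4 mm on the handle and tray positions, so I averaged them. That was well inside the 18 mm or more of room at each side of the tray.

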